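# Set up a drip coffee at the bar

## Robot

A 6-joint arm with a two-finger parallel gripper is mounted at the origin on the work surface. World frame = base frame: x ahead of the robot, y to its left, z up, the work surface at z = 0. Lengths are in m, angles in rad, forces in N, time in s.
With the tool pointing down it reaches from about 0.35 to 0.975 m from the base axis. Payload 4.9 kg.
Tool frame: the origin (TCP) lies on the front face of the gripper's body, between the roots of the fingers; the fingertips stand ctrl.tip_extent ahead of it and the grasp point (between the pads) lies 54 mm ahead of it (ctrl.tip_extent is the distance from the TCP to the fingertips, in m); z points along the fingers, y is the line along which they close (so a half turn about z gives the same grasp; the last joint's range is limited). The gripper opens to 85 mm and grips with 20 to 120 N. Pads are 22 mm wide; open, the fingers measure 114 mm over their backs; the gripper's body (76 mm by 85 mm) begins 54 mm behind the grasp point. The pads swing forward as they close: fully open they stand 13 mm farther back than shut.
Start: joints at [-1.242, 0.053, 1.613, -0, 1.476, -0.119], TCP at [0.271, -0.563, 0.304] pointing down, gripper open.
Joint ranges: [-3.01, 3.01], [-1.01, 2.22], [0.06, 2.58], [-1.02, 4.17], [0.09, 2.62], [-3.14, 3.14]. Speed limits (rad/s): [2.57, 2.57, 3.14, 3.14, 3.14, 3.14].

## Interface

Orientations are given as a rotation vector (axis times angle).
In Python, from station import ctrl gives the robot as it stands.
- The arm moves only by the tool apply_moves, never from a script. Its argument "rows" is one flat list of numbers, 6 for each row, row after row: the shift along the tool's x, y, z normalised to -1 to 1, where 1 is 0.6 m, then the turn, a rotation vector about the tool's x, y, z normalised to -1 to 1, where 1 is 90 degrees. A call has 1 to 20 rows; each row is the pose to reach, as a shift and turn from the pose commanded when the call began, along the tool's axes at that moment; what a row does not reach only later rows make up. A row lasts 1/10 s, in which the tool goes at most 50 mm and 8.59 degrees, less where a joint would pass 70% of its speed; a pose out of reach is approached as far as the arm can. A call with a number of a shift or a turn outside -1 to 1 is refused whole. A call with a gripper value outside its range is refused whole. "grip" is the opening, from 0 (shut) to 1 (fully open), set as the call begins (left out, the last holds). The fingers move at their own pace and stop on an object; "grip_force" is the grip in N (left out, the last holds). Time passes only in rows, so rows that repeat a pose let the fingers close. It gives the time, the measured TCP pose, the force, the opening and the grip force at its end, in the units of the state.
- ctrl.get_obs(): the state, without advancing time (a new reading comes with each control period).
- ctrl.get_image(name): name is "side" or "top"; returns (picture, depth): 400x640x3 uint8, blue, green, red; 400x640 float32, m along the optical axis (not along the pixel's ray), 0 where there is no reading.
- ctrl.camera_model(name): a dict with "mtx" (3x3 intrinsics, pixels), "k1" (the pictures are not rectified: a ray, as slopes to the right and down, at radius r is drawn at 1 + k1 r^2 times it, then the intrinsics apply), "R" (3x3) and "t" (3): a world point X has camera coordinates R X + t. Camera axes: x right, y down, z forward; pixel columns grow to the right and rows downward; lengths in m; the calibration is good to about 2 mm. A picture is of the moment at which its call begins. camera_model takes no time and is no camera call.
- ctrl.finish_job(): hands the job in; it is judged then, once.
The state is a dict: "t": time; "q": joint angles; "dq": joint speeds; "effort": joint torques, N m; "tool_pos": TCP position; "tool_rot": TCP orientation; "contact_force": force on the tool from outside, world axes, zero at the start; "wrist_torque": the same for the moment, N m; "opening": finger opening in m; "grip_force": force on a finger pad.
Only numpy, scipy, OpenCV 4.12 (cv2) and the standard library are available. Lean on these libraries where they do the work, as an engineer would, in place of code of your own. Each camera call takes 0.05 s, during which the arm holds its last target. There are 200 camera calls.

## Task

Set up a drip coffee on the round coaster: first stand the white cup in the middle of the round coaster, then seat the steel drip filter on the cup, then lower the press flat into the filter, and last put the hat-shaped lid on the filter over the press. Build it in that order, with everything upright and fully seated, then let go. Leave the mug and the sugar jar where they are.

Things in the scene. Friction and masses are not known exactly. Their poses are not given: they have to be found in the camera images.
- round_coaster: round flat black rubber coaster, 100 mm across, 5 mm thick, fixed to the counter; origin at the centre of its underside, z up. The target.
- square_coaster: square flat black rubber coaster, 100 x 100 mm, 5 mm thick, fixed to the counter; origin at the centre of its underside. Not used.
- cup_mid (a point): white ceramic cup without a handle, straight round wall, 64 mm outside diameter, 75 mm high, wall 4 mm (mouth 56 mm inside), about 0.2 kg, stands mouth up. Point on its axis, half-way up (37.5 mm above its underside), z up.
- filter_mid (a point): steel drip filter, open end up, 54 mm high, 0.12 kg. From below: plug 50 mm across, 10 mm high (enters the cup's mouth); flange 84 mm across, 4 mm thick (rests on the cup's rim); above it a straight chamber, 60 mm outside, 53 mm inside, to the top; inner floor 18 mm above the underside. Grip the chamber. Point on the axis, 27 mm above the underside; seated, 54.5 mm above the cup's point.
- press_mid (a point): steel press: flat disc 46 mm across, 4 mm thick, with an upright stem 12 mm thick in its middle; 66 mm high in all, 0.06 kg, stands on its disc. Point on the stem's axis, 33 mm above the underside, z up. Seated on the filter's floor, it is 24 mm above the filter's point; the stem then stands 30 mm out of the filter.
- lid_mid (a point): hollow hat-shaped steel lid, mouth down, 45 mm high, 0.09 kg: brim 72 mm across in the lowest 11 mm, above it a dome 56 mm across (grip it there). The brim's recess, 66 mm across and 8 mm deep, drops over the filter's chamber; the dome clears the press's stem. Point on the axis, 22.5 mm above the underside; seated, 41.5 mm above the filter's point.
- mug_mid (a point): terracotta-brown mug with a handle, 76 mm across, 80 mm high; bystander, not to be moved. Point on its axis, 40 mm above its underside.
- sugar_mid (a point): glass sugar jar with a steel cap, 68 mm across, 85 mm high; bystander, not to be moved. Point on its axis, half-way up.
Mind the look-alikes: they are no part of the job. What is shaped like the part that bears lid_mid but orange or purple is not meant.

How it is judged:
On the way, in this order (a step that is already met when the one before it is completed fails the run):
1. the cup stands on the round coaster (horizontal distance between cup_mid and round_coaster below 0.015 m and z of cup_mid in the frame of round_coaster between 0.0385 and 0.0465 m and angle between cup_mid's own z axis and vertical below 0.08 rad), for 0.2 s.
2. the filter sits on the cup (all of step 1 and horizontal distance between filter_mid and cup_mid below 0.008 m and z of filter_mid in the frame of cup_mid between 0.0505 and 0.0585 m and angle between filter_mid's own z axis and vertical below 0.08 rad), for 0.2 s.
3. the press lies in the filter (all of step 2 and horizontal distance between press_mid and filter_mid below 0.008 m and z of press_mid in the frame of filter_mid between 0.02 and 0.028 m and angle between press_mid's own z axis and vertical below 0.08 rad), for 0.2 s.
4. the lid sits on the filter (all of step 3 and horizontal distance between lid_mid and filter_mid below 0.008 m and z of lid_mid in the frame of filter_mid between 0.0375 and 0.0455 m and angle between lid_mid's own z axis and vertical below 0.08 rad), for 0.2 s.
At the end, for the whole second after the job is handed in: Cup upright on the round coaster, within 15 mm of its middle; filter on the cup, press in the filter, lid on the filter, each within 8 mm of the axis of what it sits on and 4 mm of its seated height, upright within 0.08 rad; all at rest (all of step 4 and linear speed of each of cup, filter, press, lid below 0.02 m/s); the robot touches nothing.
It fails at once if the mug is moved by more than 30 mm (distance of mug_mid from where it was at the start of the episode above 0.03 m).
It fails at once if the sugar jar is moved by more than 30 mm (distance of sugar_mid from where it was at the start of the episode above 0.03 m).
It also fails if it takes over 112 s, if anything falls off the work surface, if the arm or the gripper's body presses on something with over 40 N, if the wrist force passes 120 N, or if a joint passes its speed limit or range.

## Working session

There is one attempt and no reset: what is moved stays moved. The work goes in short steps, Python scripts to look and compute and a tool call to move; the robot and the scene stay as the last step left them, time stands still between calls to the robot, and variables do not carry over. Pictures are saved under pics/ and viewed, at most 14 in all, crops included, and the job is handed in when it is done.

Besides the shell and the picture viewer there is one more tool, called after "Request:" in YAML: its name, and indented under it one key for each argument. apply_moves: Moves the arm, as the interface text tells. Its arguments: {"type":"object","properties":{"rows":{"type":"array","items":{"type":"number"}},"grip":{"type":"number"},"grip_force":{"type":"number"}},"required":["rows"]}

```bash
ls; mkdir -p pics; python3 - <<'E'
from station import ctrl
import cv2,numpy as np
for n in("side","top"):
    im,d=ctrl.get_image(n); cv2.imwrite(f"pics/{n}0.png",im); np.save(f"pics/{n}0.npy",d)
    m=ctrl.camera_model(n); print(n,m)
print(ctrl.get_obs(),ctrl.tip_extent)
E
```

```text
pics
side {'mtx': array([[483.27619877,   0.        , 320.14700487],
       [  0.        , 483.27619877, 195.84582898],
       [  0.        ,   0.        ,   1.        ]]), 'k1': 0.011080562587384893, 'R': array([[-0.83249194, -0.55402495, -0.00367685],
       [-0.28085081,  0.42771556, -0.85917531],
       [ 0.47757721, -0.71422388, -0.51166812]]), 't': array([0.52054501, 0.24397977, 0.99947339])}
top {'mtx': array([[380.0052704 ,   0.        , 318.00837326],
       [  0.        , 380.0052704 , 198.81437982],
       [  0.        ,   0.        ,   1.        ]]), 'k1': -0.007578122302072248, 'R': array([[-2.23376317e-02, -9.99740986e-01, -4.35798897e-03],
       [-9.82739141e-01,  2.27580496e-02, -1.83591533e-01],
       [ 1.83643160e-01,  1.81766278e-04, -9.82992959e-01]]), 't': array([-0.03386402,  0.63478018,  0.96882707])}
{'t': 0.1, 'q': array([-1.24199195e+00,  5.33148268e-02,  1.61419194e+00,  9.55094591e-06,
        1.47601728e+00, -1.19013952e-01]), 'dq': array([ 0.00023871, -0.0011748 , -0.00160662,  0.00021671, -0.00121223,
        0.00010425]), 'effort': array([ 5.39505018e-04, -3.94901276e+01, -3.71364391e+01, -7.41411941e-05,
        3.95097595e-03,  1.13623253e-05]), 'tool_pos': array([ 0.27047489, -0.56295062,  0.30274991]), 'tool_rot': array([-3.06129527e+00, -6.97140194e-01,  3.02612664e-04]), 'contact_force': array([0.47577233, 0.49817281, 0.25435039]), 'wrist_torque': array([ 0.02498346, -0.01003704,  0.01383297]), 'grip_force': 0.0, 'opening': 0.08526574074940431} 0.0726
```

View pics/side0.png

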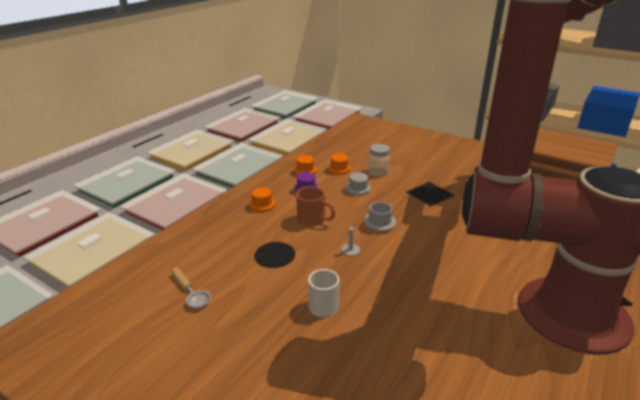

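View pics/top0.png

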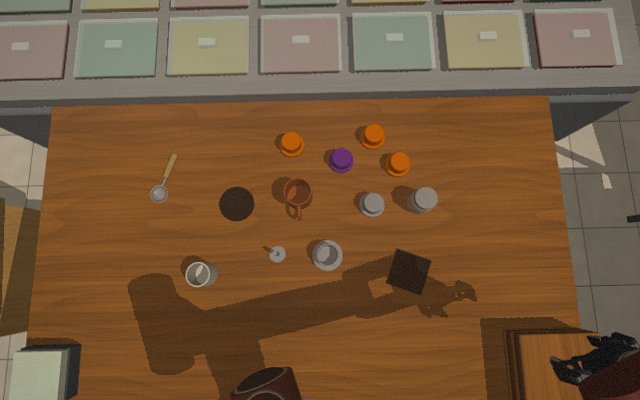

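Candidates for the lid: the steel hat at top (372,205), orange hats at (291,144), (373,136) and (398,163), the purple hat at (341,160), and the sugar jar's steel cap at (424,201). I choose the steel one at (372,205), which is side (358,184). The others are: cup top (200,275), round coaster (237,204, the square one at 409,271 is not used), filter (327,255), press (277,254), mug (297,193).

```bash
cat > h.py <<'E'
import cv2,numpy as np
from station import ctrl
def model(n):
    m=ctrl.camera_model(n); return m["mtx"],m["k1"],np.array(m["R"]),np.array(m["t"])
def slopes(n,uv):
    K,k1,_,_=model(n)
    return cv2.undistortPoints(np.asarray(uv,float).reshape(-1,1,2),K,np.array([k1,0,0,0.])).reshape(-1,2)
def ray(n,uv):
    _,_,R,t=model(n); s=slopes(n,uv); return -R.T@t,np.c_[s,np.ones(len(s))]@R
def plane(n,uv,z):
    c,d=ray(n,uv); return c+d*((z-c[2])/d[:,2])[:,None]
def proj(n,X):
    K,k1,R,t=model(n); return cv2.projectPoints(np.asarray(X,float).reshape(-1,1,3),cv2.Rodrigues(R)[0],t,K,np.array([k1,0,0,0.]))[0].reshape(-1,2)
def cloud(n,d):
    _,_,R,t=model(n); v,u=np.mgrid[:400,:640]
    s=slopes(n,np.c_[u.ravel(),v.ravel()]); z=d.ravel().astype(float)[:,None]
    P=(np.c_[s*z,z]-t)@R; P[z[:,0]==0]=np.nan
    return P.reshape(400,640,3)
E
python3 - <<'E'
from h import *
C={n:cloud(n,np.load(f"pics/{n}0.npy")) for n in("top","side")}
im=cv2.imread("pics/top0.png")
obj={"cup":(200,275,.075),"filter":(327,255,.054),"press":(277,254,.004),"lid":(372,205,.045),"mug":(297,193,.08),"sugar":(424,201,.085),"coaster":(237,204,.005),"pur":(341,160,.045),"or1":(398,163,.045)}
for k,(u,v,z) in obj.items():
    g=plane("top",[(u,v)],z)[0]; o=[k,g.round(3)]
    for n in C:
        P=C[n].reshape(-1,3); near=P[np.hypot(P[:,0]-g[0],P[:,1]-g[1])<.06]
        h=near[near[:,2]>.012]
        if len(h)<5: continue
        zt=np.percentile(h[:,2],97); b=h[abs(h[:,2]-zt)<.007]
        c,r=cv2.minEnclosingCircle(b[:,:2].astype(np.float32)); o+=[n,round(zt,4),len(b),b[:,:2].mean(0).round(4),np.round(c,4),round(r,4)]
    print(*o)
# flat-colour black coaster
for n,(x,y) in {"top":(237,204),"side":(275,254)}.items():
    I=cv2.imread(f"pics/{n}0.png").max(2); _,L,S,Ce=cv2.connectedComponentsWithStats((I<45).astype(np.uint8)); l=L[y,x]
    uv=np.argwhere(L==l)[:,::-1]; W=plane(n,uv,.005); print(n,"coaster",S[l],W.mean(0).round(4),np.ptp(W,0).round(3))
a=cv2.resize(im[125:290,180:445],None,fx=3,fy=3,interpolation=cv2.INTER_CUBIC); 
s=cv2.resize(cv2.imread("pics/side0.png")[135:325,240:460],None,fx=3,fy=3,interpolation=cv2.INTER_CUBIC)
cv2.imwrite("pics/crop_top.png",a); cv2.imwrite("pics/crop_side.png",s)
E
```

```text
cup [0.439 0.259 0.075] top 0.0771 130 [0.4409 0.2662] [0.442  0.2654] 0.0323 side 0.0772 251 [0.439  0.2655] [0.4407 0.2645] 0.0337
filter [ 0.483 -0.069  0.054] top 0.0551 91 [ 0.4857 -0.0709] [ 0.4856 -0.071 ] 0.0299 side 0.0562 143 [ 0.4824 -0.0693] [ 0.4817 -0.0711] 0.0326
press [0.491 0.069 0.004] top 0.0682 17 [0.4924 0.0678] [0.4935 0.0675] 0.006 side 0.0683 23 [0.4902 0.0693] [0.4901 0.0679] 0.0074
lid [ 0.616 -0.195  0.045] top 0.0489 279 [ 0.6251 -0.1993] [ 0.6257 -0.1993] 0.0271 side 0.0497 153 [ 0.6224 -0.1979] [ 0.6248 -0.1996] 0.0302
mug [0.647 0.007 0.08 ] top 0.0828 137 [0.6536 0.0059] [0.6535 0.0052] 0.0383 side 0.0824 168 [0.6518 0.0054] [0.6518 0.0068] 0.0403
sugar [ 0.617 -0.327  0.085] top 0.0884 395 [ 0.6265 -0.3308] [ 0.6271 -0.3314] 0.0303 side 0.0892 145 [ 0.6235 -0.3302] [ 0.6238 -0.3317] 0.0319
coaster [0.634 0.182 0.005]
pur [ 0.745 -0.115  0.045] top 0.0489 285 [ 0.7549 -0.118 ] [ 0.7548 -0.1174] 0.0277 side 0.0496 152 [ 0.7519 -0.115 ] [ 0.7555 -0.1156] 0.0305
or1 [ 0.733 -0.274  0.045] top 0.0487 293 [ 0.739  -0.2767] [ 0.7396 -0.2773] 0.0278 side 0.0498 122 [ 0.7367 -0.2768] [ 0.7395 -0.2772] 0.0309
top coaster [     0      0    640    400 250531] [ 0.6705 -0.0422  0.005 ] [1.219 2.033 0.   ]
side coaster [256 244  38  22 654] [0.6339 0.1866 0.005 ] [0.087 0.09  0.   ]
```

View pics/crop_top.png

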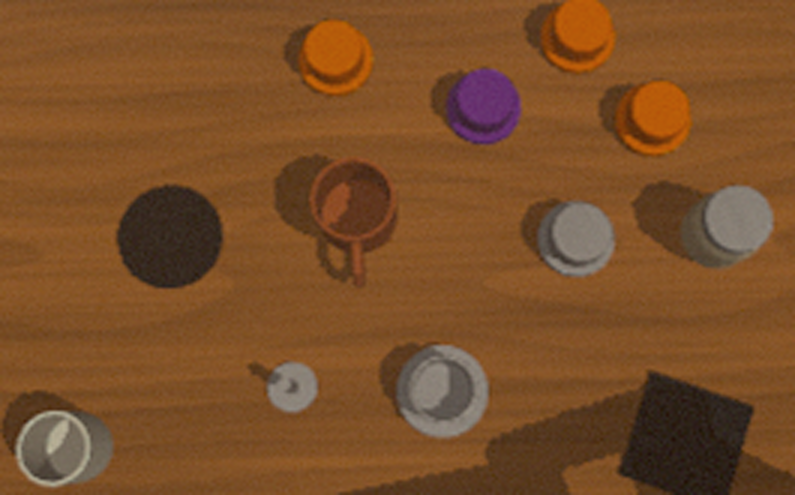

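View pics/crop_side.png

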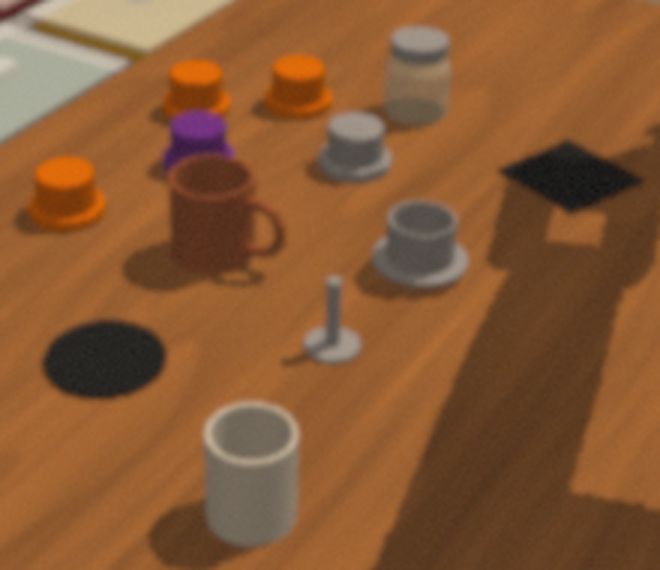

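The crops confirm the choices. The steel hat at top (372,205) is the lid, the filter is open with its flange at (327,255), the press stands at (277,254), and the orange and purple hats are decoys. Heights agree with the given sizes to 2–4 mm.

```bash
cat >> h.py <<'E'
def go(*pts,turn=0):
    """shift (tool axes, /0.6) from the present pose to each world TCP point"""
    o=ctrl.get_obs(); R=cv2.Rodrigues(np.array(o["tool_rot"]))[0]
    print("t",round(o["t"],2),"pos",o["tool_pos"].round(4),"z-axis",R[:,2].round(4),"y",R[:,1].round(3),"open",round(o["opening"],4),"F",o["contact_force"].round(1))
    for p in pts: print(p,((np.array(p)-o["tool_pos"])@R/.6).round(4))
E
python3 - <<'E'
from h import *
I=cv2.imread("pics/top0.png").max(2)[170:240,205:270]; _,L,S,Ce=cv2.connectedComponentsWithStats((I<55).astype(np.uint8)); l=L[34,32]
uv=np.argwhere(L==l)[:,::-1]+[205,170]; W=plane("top",uv,.005); print("coaster",W.mean(0).round(4),np.ptp(W,0).round(3))
# lateral bias of each camera: table height from depth
for n in("top","side"):
    P=cloud(n,np.load(f"pics/{n}0.npy")).reshape(-1,3); m=np.hypot(P[:,0]-.634,P[:,1]-.185)<.04; print(n,np.nanmedian(P[m],0).round(4))
go((.5,-.2,.25),(.441,.265,.2),(.441,.265,.102))
E
```

```text
coaster [0.6341 0.1836 0.005 ] [0.093 0.094 0.   ]
top [0.6338 0.1849 0.0056]
side [0.6331 0.1859 0.007 ]
t 0.1 pos [ 0.2705 -0.563   0.3027] z-axis [-6.0e-04  1.8e-03 -1.0e+00] y [ 0.433 -0.901 -0.002] open 0.0853 F [0.5 0.5 0.3]
(0.5, -0.2, 0.25) [ 0.6067 -0.3795  0.0888]
(0.441, 0.265, 0.2) [ 0.8536 -1.1205  0.1736]
(0.441, 0.265, 0.102) [ 0.8536 -1.1201  0.3369]
```

Request:
apply_moves:
  rows: [0.607,-0.38,0.089,0,0,0,0.607,-0.38,0.089,0,0,0,0.607,-0.38,0.089,0,0,0,0.607,-0.38,0.089,0,0,0,0.607,-0.38,0.089,0,0,0,0.607,-0.38,0.089,0,0,0,0.607,-0.38,0.089,0,0,0,0.607,-0.38,0.089,0,0,0,0.607,-0.38,0.089,0,0,0,0.607,-0.38,0.089,0,0,0,0.607,-0.38,0.089,0,0,0]
  grip: 1

```text
t: 1.2
tool_pos: [0.5001, -0.1996, 0.2499]
tool_rot: [-3.062, -0.7, 0.002]
contact_force: [-0.3, 0.1, 0.7]
opening: 0.0854
grip_force: 0.0
```

```bash
python3 -c "
from h import *
go((.441,.265,.2),(.441,.265,.102))"
```

```text
t 1.2 pos [ 0.5001 -0.1996  0.2499] z-axis [-1.2e-03  1.0e-04 -1.0e+00] y [ 0.435 -0.901 -0.001] open 0.0854 F [-0.3  0.1  0.7]
(0.441, 0.265, 0.2) [ 0.2479 -0.7402  0.0834]
(0.441, 0.265, 0.102) [ 0.248  -0.7401  0.2467]
```

Request:
apply_moves:
  rows: [0.248,-0.74,0.083,0,0,0,0.248,-0.74,0.083,0,0,0,0.248,-0.74,0.083,0,0,0,0.248,-0.74,0.083,0,0,0,0.248,-0.74,0.083,0,0,0,0.248,-0.74,0.083,0,0,0,0.248,-0.74,0.083,0,0,0,0.248,-0.74,0.083,0,0,0,0.248,-0.74,0.083,0,0,0,0.248,-0.74,0.083,0,0,0,0.248,-0.74,0.083,0,0,0,0.248,-0.74,0.083,0,0,0,0.248,-0.74,0.083,0,0,0]

```text
t: 2.5
tool_pos: [0.4427, 0.2629, 0.2009]
tool_rot: [3.064, 0.694, 0.0]
contact_force: [1.0, 0.2, 1.1]
opening: 0.0857
grip_force: 0.0
```

```bash
python3 -c "
from h import *
go((.441,.265,.102))
im,_=ctrl.get_image('side'); t,_=ctrl.get_image('top')
a=cv2.resize(im[200:340,240:400],(560,490)); b=cv2.resize(t[225:325,150:250],(200,200))
a[:200,:200]=b; cv2.imwrite('pics/a1.png',a)"
```

```text
t 2.5 pos [0.4427 0.2629 0.2009] z-axis [ 3.e-04 -4.e-04 -1.e+00] y [ 0.431 -0.902  0.001] open 0.0857 F [1.  0.2 1.1]
(0.441, 0.265, 0.102) [-0.0011 -0.0044  0.1648]
```

View pics/a1.png

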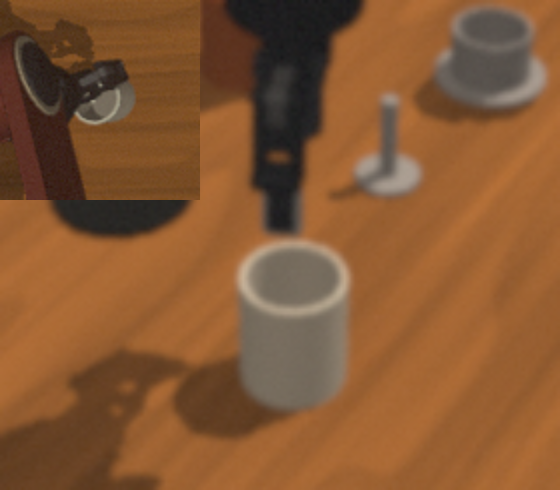

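The gripper hangs over the cup (rim centre in the crop at 293,277, fingers at 280), and the remaining 2 mm is only lag. I go down and close.

Request:
apply_moves:
  rows: [0,0,0.06,0,0,0,0,0,0.12,0,0,0,0,0,0.163,0,0,0,0,0,0.163,0,0,0,0,0,0.163,0,0,0,0,0,0.163,0,0,0]

```text
t: 3.2
tool_pos: [0.4436, 0.2647, 0.1051]
tool_rot: [-3.063, -0.696, -0.006]
contact_force: [0.2, 0.0, -0.3]
opening: 0.085
grip_force: 0.0
```

Request:
apply_moves:
  rows: [0,0,0,0,0,0,0,0,0,0,0,0,0,0,0,0,0,0,0,0,0,0,0,0,0,0,0,0,0,0,0,0,0,0,0,0,0,0,0,0,0,0,0,0,0,0,0,0,0,0,0,0,0,0,0,0,0,0,0,0]
  grip: 0
  grip_force: 30

```text
t: 4.2
tool_pos: [0.4433, 0.2651, 0.1051]
tool_rot: [-3.063, -0.697, -0.005]
contact_force: [-0.9, -0.8, 6.3]
opening: 0.0638
grip_force: 34.0
```

```bash
python3 -c "
from h import *
go((.441,.265,.2),(.634,.185,.2))"
```

```text
t 4.2 pos [0.4433 0.2651 0.1051] z-axis [ 0.0031  0.0013 -1.    ] y [ 0.433 -0.901  0.   ] open 0.0638 F [-0.9 -0.8  6.3]
(0.441, 0.265, 0.2) [-0.003  -0.0015 -0.1582]
(0.634, 0.185, 0.2) [ 0.2292  0.258  -0.1573]
```

Request:
apply_moves:
  rows: [0,0,-0.05,0,0,0,0,0,-0.1,0,0,0,0.03,0.035,-0.11,0,0,0,0.08,0.09,-0.11,0,0,0,0.13,0.146,-0.11,0,0,0,0.18,0.202,-0.11,0,0,0,0.21,0.236,-0.11,0,0,0,0.229,0.258,-0.11,0,0,0,0.229,0.258,-0.11,0,0,0,0.229,0.258,-0.11,0,0,0,0.229,0.258,-0.11,0,0,0]

```text
t: 5.3
tool_pos: [0.6318, 0.1849, 0.1684]
tool_rot: [-3.063, -0.699, 0.002]
contact_force: [-0.7, -1.1, -3.0]
opening: 0.0636
grip_force: 34.8
```

```bash
python3 -c "
from h import *
go((.634,.185,.115),(.634,.185,.110))
im,d=ctrl.get_image('side'); t,e=ctrl.get_image('top')
P=cloud('side',d).reshape(-1,3); m=(np.hypot(P[:,0]-.634,P[:,1]-.185)<.06)&(P[:,2]>.02)&(P[:,2]<.12)
print(np.nanmin(P[m],0).round(3),np.nanmax(P[m],0).round(3))
a=cv2.resize(im[170:310,200:360],(560,490)); b=cv2.resize(t[160:260,190:290],(200,200))
a[:200,:200]=b; cv2.imwrite('pics/a2.png',a)"
```

```text
t 5.3 pos [0.6318 0.1849 0.1684] z-axis [-1.4e-03 -1.0e-04 -1.0e+00] y [ 0.434 -0.901 -0.001] open 0.0636 F [-0.7 -1.1 -3. ]
(0.634, 0.185, 0.115) [0.0034 0.0015 0.089 ]
(0.634, 0.185, 0.11) [0.0035 0.0015 0.0973]
[0.595 0.151 0.064] [0.657 0.227 0.12 ]
```

View pics/a2.png

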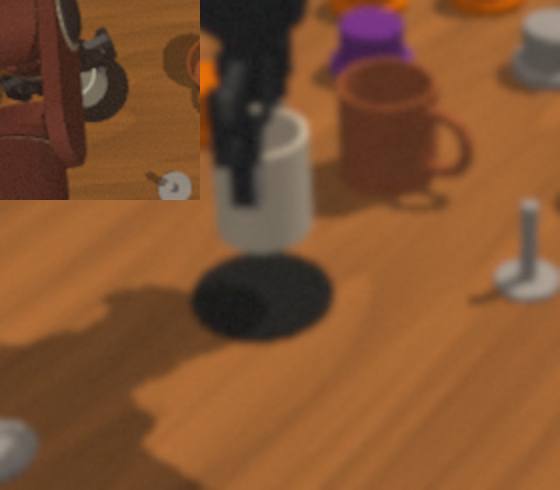

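The cup is held upright above the round coaster (crop 263,297). I lower it gently.

Request:
apply_moves:
  rows: [0.002,0.001,0.03,0,0,0,0.002,0.001,0.06,0,0,0,0.002,0.001,0.08,0,0,0,0.002,0.001,0.09,0,0,0,0.002,0.001,0.095,0,0,0,0.002,0.001,0.097,0,0,0,0.002,0.001,0.097,0,0,0,0.002,0.001,0.097,0,0,0]

```text
t: 6.2
tool_pos: [0.6348, 0.1845, 0.1114]
tool_rot: [3.063, 0.697, 0.002]
contact_force: [0.0, -0.3, -1.2]
opening: 0.0634
grip_force: 34.8
```

Request:
apply_moves:
  rows: [0,0,0.003,0,0,0,0,0,0.004,0,0,0,0,0,0.004,0,0,0,0,0,0.004,0,0,0]

```text
t: 6.6
tool_pos: [0.635, 0.1845, 0.1102]
tool_rot: [3.063, 0.698, 0.002]
contact_force: [-3.1, -1.5, 5.4]
opening: 0.0637
grip_force: 35.3
```

Request:
apply_moves:
  rows: [0,0,0,0,0,0,0,0,0,0,0,0,0,0,0,0,0,0,0,0,0,0,0,0,0,0,0,0,0,0,0,0,0,0,0,0,0,0,0,0,0,0,0,0,0,0,0,0]
  grip: 1

```text
t: 7.4
tool_pos: [0.6343, 0.1845, 0.1083]
tool_rot: [3.063, 0.698, 0.0]
contact_force: [0.3, -0.0, -0.3]
opening: 0.0856
grip_force: 0.0
```

Request:
apply_moves:
  rows: [0,0,-0.04,0,0,0,0,0,-0.1,0,0,0,0,0,-0.18,0,0,0,0,0,-0.2,0,0,0,0,0,-0.2,0,0,0,0,0,-0.2,0,0,0]

```text
t: 8.0
tool_pos: [0.6338, 0.1844, 0.2272]
tool_rot: [-3.063, -0.698, 0.002]
contact_force: [-0.8, 0.9, -0.8]
opening: 0.0856
grip_force: 0.0
```

```bash
python3 -c "
from h import *
go((.484,-.070,.2),(.484,-.070,.094))"
```

```text
t 8.0 pos [0.6338 0.1844 0.2272] z-axis [-1.4e-03 -3.0e-04 -1.0e+00] y [ 0.433 -0.901 -0.   ] open 0.0856 F [-0.8  0.9 -0.8]
(0.484, -0.07, 0.2) [-0.4085  0.274   0.0458]
(0.484, -0.07, 0.094) [-0.4083  0.2741  0.2224]
```

Request:
apply_moves:
  rows: [-0.408,0.274,0.046,0,0,0,-0.408,0.274,0.046,0,0,0,-0.408,0.274,0.046,0,0,0,-0.408,0.274,0.046,0,0,0,-0.408,0.274,0.046,0,0,0,-0.408,0.274,0.046,0,0,0,-0.408,0.274,0.046,0,0,0,-0.408,0.274,0.046,0,0,0,-0.408,0.274,0.046,0,0,0,-0.408,0.274,0.046,0,0,0]

```text
t: 9.0
tool_pos: [0.4852, -0.0687, 0.2002]
tool_rot: [-3.062, -0.7, 0.001]
contact_force: [0.3, 0.2, 0.1]
opening: 0.0856
grip_force: 0.0
```

```bash
cat > meas.py <<'E'
from h import *
import sys
def top_of(d,n,g,z,r=.05,band=.007):
    P=cloud(n,d).reshape(-1,3); b=P[(np.hypot(P[:,0]-g[0],P[:,1]-g[1])<r)&(abs(P[:,2]-z)<band)]
    if len(b)<6: return None
    # algebraic circle fit of the rim + enclosing circle
    c,rr=cv2.minEnclosingCircle(b[:,:2].astype(np.float32)); return len(b),np.round(c,4),round(rr,4),b.mean(0).round(4)
E
python3 -c "
from meas import *
D={n:ctrl.get_image(n) for n in('side','top')}
for n in D:
    d=D[n][1]; print(n,'cup',top_of(d,n,(.634,.185),.081)); print(n,'filter',top_of(d,n,(.484,-.07),.056))
    cv2.imwrite(f'pics/{n}3.png',D[n][0])
go((.484,-.070,.094))"
```

```text
side cup (206, array([0.6325, 0.1831]), 0.0344, array([0.6312, 0.1839, 0.0793]))
side filter (145, array([ 0.4842, -0.0701]), 0.0312, array([ 0.4828, -0.0703,  0.0537]))
top cup (127, array([0.6341, 0.1831]), 0.0323, array([0.6352, 0.1832, 0.0794]))
top filter None
t 9.1 pos [ 0.4853 -0.0688  0.2006] z-axis [-3.e-04  2.e-04 -1.e+00] y [ 0.435 -0.901 -0.   ] open 0.0851 F [-0.7 -0.5 -0.6]
(0.484, -0.07, 0.094) [-0.0027  0.0009  0.1776]
```

View pics/side3.png

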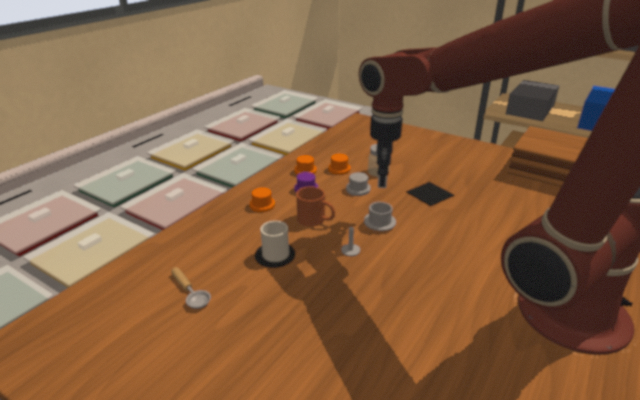

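The cup stands upright on the round coaster (275,243 in the side view), and the gripper is above the filter (380,215). I go down to grip it.

Request:
apply_moves:
  rows: [-0.001,0.001,0.06,0,0,0,-0.001,0.001,0.12,0,0,0,-0.001,0.001,0.16,0,0,0,-0.001,0.001,0.177,0,0,0,-0.001,0.001,0.177,0,0,0,-0.001,0.001,0.177,0,0,0]

```text
t: 9.7
tool_pos: [0.4855, -0.0705, 0.0957]
tool_rot: [3.062, 0.698, 0.002]
contact_force: [-0.9, 0.0, 0.1]
opening: 0.0853
grip_force: 0.0
```

Request:
apply_moves:
  rows: [0,0,0,0,0,0,0,0,0,0,0,0,0,0,0,0,0,0,0,0,0,0,0,0,0,0,0,0,0,0,0,0,0,0,0,0,0,0,0,0,0,0,0,0,0,0,0,0,0,0,0,0,0,0,0,0,0,0,0,0]
  grip: 0
  grip_force: 30

```text
t: 10.7
tool_pos: [0.4859, -0.0709, 0.0966]
tool_rot: [3.062, 0.697, 0.005]
contact_force: [-1.6, 0.6, 6.6]
opening: 0.0603
grip_force: 32.7
```

```bash
python3 -c "
from h import *
go((.4845,-.069,.215),(.634,.1835,.215))"
```

```text
t 10.7 pos [ 0.4859 -0.0709  0.0966] z-axis [ 3.3e-03 -7.0e-04 -1.0e+00] y [ 0.433 -0.901  0.002] open 0.0603 F [-1.6  0.6  6.6]
(0.4845, -0.069, 0.215) [-0.0002 -0.0034 -0.1974]
(0.634, 0.1835, 0.215) [ 0.4066 -0.2749 -0.1969]
```

Request:
apply_moves:
  rows: [0,0,-0.05,0,0,0,0,0,-0.1,0,0,0,0,0,-0.16,0,0,0,0.03,-0.02,-0.19,0,0,0,0.08,-0.054,-0.197,0,0,0,0.13,-0.088,-0.197,0,0,0,0.18,-0.122,-0.197,0,0,0,0.23,-0.156,-0.197,0,0,0,0.28,-0.19,-0.197,0,0,0,0.33,-0.224,-0.197,0,0,0,0.37,-0.25,-0.197,0,0,0,0.395,-0.267,-0.197,0,0,0,0.408,-0.276,-0.197,0,0,0,0.408,-0.276,-0.197,0,0,0,0.408,-0.276,-0.197,0,0,0,0.408,-0.276,-0.197,0,0,0]

```text
t: 12.3
tool_pos: [0.6331, 0.1838, 0.2127]
tool_rot: [3.063, 0.696, -0.001]
contact_force: [-0.2, -0.3, -0.5]
opening: 0.06
grip_force: 33.3
```

```bash
python3 -c "
from meas import *
go((.6345,.1845,.178),(.6345,.1845,.1766))
im,d=ctrl.get_image('side'); t,e=ctrl.get_image('top')
a=cv2.resize(im[140:280,200:360],(640,560),interpolation=cv2.INTER_CUBIC); b=cv2.resize(t[160:240,190:270],(200,200))
a[:200,:200]=b; cv2.imwrite('pics/a4.png',a)"
```

```text
t 12.3 pos [0.6331 0.1838 0.2127] z-axis [-3.e-04 -3.e-04 -1.e+00] y [ 0.432 -0.902  0.   ] open 0.06 F [-0.2 -0.3 -0.5]
(0.6345, 0.1845, 0.178) [ 0.0026 -0.0001  0.0578]
(0.6345, 0.1845, 0.1766) [ 0.0026 -0.0001  0.0602]
```

View pics/a4.png

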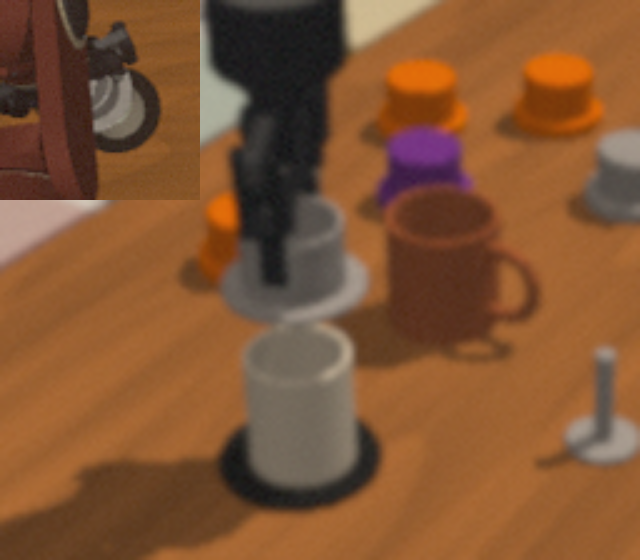

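The filter is level and on the cup's axis: flange at crop x 295 against cup x 299, which perspective explains. I lower it slowly.

Request:
apply_moves:
  rows: [0.001,0,0.02,0,0,0,0.001,0,0.032,0,0,0,0.001,0,0.04,0,0,0,0.001,0,0.046,0,0,0,0.001,0,0.05,0,0,0,0.001,0,0.054,0,0,0,0.001,0,0.056,0,0,0,0.001,0,0.056,0,0,0]

```text
t: 13.2
tool_pos: [0.6341, 0.185, 0.1791]
tool_rot: [-3.063, -0.698, -0.0]
contact_force: [0.4, -0.0, -0.3]
opening: 0.06
grip_force: 33.3
```

Request:
apply_moves:
  rows: [0,0,0.004,0,0,0,0,0,0.008,0,0,0,0,0,0.011,0,0,0,0,0,0.014,0,0,0,0,0,0.016,0,0,0,0,0,0.016,0,0,0]

```text
t: 13.8
tool_pos: [0.6339, 0.1849, 0.1692]
tool_rot: [-3.063, -0.698, 0.001]
contact_force: [0.7, 0.9, -0.4]
opening: 0.0597
grip_force: 33.3
```

Request:
apply_moves:
  rows: [0,0,0.002,0,0,0,0,0,0.004,0,0,0,0,0,0.004,0,0,0,0,0,0.004,0,0,0]

```text
t: 14.2
tool_pos: [0.634, 0.185, 0.1671]
tool_rot: [-3.063, -0.697, 0.0]
contact_force: [0.2, -0.8, -1.8]
opening: 0.0603
grip_force: 33.3
```

The plug has entered with no force. Now the last millimetre.

Request:
apply_moves:
  rows: [0,0,0.001,0,0,0,0,0,0.002,0,0,0,0,0,0.003,0,0,0,0,0,0.003,0,0,0,0,0,0.003,0,0,0]

```text
t: 14.7
tool_pos: [0.6344, 0.1851, 0.1667]
tool_rot: [3.063, 0.698, 0.002]
contact_force: [-1.6, -0.3, 5.2]
opening: 0.0601
grip_force: 33.7
```

Contact. I release and go up.

Request:
apply_moves:
  rows: [0,0,0,0,0,0,0,0,0,0,0,0,0,0,0,0,0,0,0,0,0,0,0,0,0,0,0,0,0,0,0,0,0,0,0,0,0,0,0,0,0,0,0,0,0,0,0,0]
  grip: 1

```text
t: 15.5
tool_pos: [0.634, 0.185, 0.1653]
tool_rot: [-3.063, -0.698, -0.0]
contact_force: [0.0, -0.7, -1.0]
opening: 0.0854
grip_force: 0.0
```

Request:
apply_moves:
  rows: [0,0,-0.04,0,0,0,0,0,-0.08,0,0,0,0,0,-0.12,0,0,0,0,0,-0.14,0,0,0,0,0,-0.14,0,0,0,0,0,-0.14,0,0,0]

```text
t: 16.1
tool_pos: [0.6337, 0.1849, 0.2484]
tool_rot: [-3.063, -0.698, 0.002]
contact_force: [-0.1, -0.0, 0.3]
opening: 0.0852
grip_force: 0.0
```

```bash
python3 -c "
from h import *
go((.492,.069,.25),(.492,.069,.2))"
```

```text
t 16.1 pos [0.6337 0.1849 0.2484] z-axis [-1.e-03 -2.e-04 -1.e+00] y [ 0.433 -0.901 -0.   ] open 0.0852 F [-0.1 -0.   0.3]
(0.492, 0.069, 0.25) [-0.2965  0.0719 -0.0024]
(0.492, 0.069, 0.2) [-0.2965  0.0719  0.081 ]
```

Request:
apply_moves:
  rows: [-0.08,0.019,0,0,0,0,-0.16,0.039,0.03,0,0,0,-0.24,0.058,0.08,0,0,0,-0.297,0.072,0.08,0,0,0,-0.297,0.072,0.08,0,0,0,-0.297,0.072,0.08,0,0,0,-0.297,0.072,0.08,0,0,0]

```text
t: 16.8
tool_pos: [0.4927, 0.0691, 0.2014]
tool_rot: [-3.063, -0.698, -0.001]
contact_force: [-0.4, 0.3, 0.1]
opening: 0.0854
grip_force: 0.0
```

```bash
python3 -c "
from meas import *
print('disc',plane('top',[(277.3,254)],.004).round(4),plane('side',[(350.7,250)],.004).round(4))
im,d=ctrl.get_image('side'); t,e=ctrl.get_image('top')
for n,x in(('side',d),('top',e)): print(n,'filter top',top_of(x,n,(.634,.185),.127),'flange',top_of(x,n,(.634,.185),.086,band=.005),'stem',top_of(x,n,(.492,.069),.05,r=.02,band=.022))
go((.492,.069,.111))
a=np.hstack([cv2.resize(im[150:270,220:380],(400,300)),cv2.resize(t[170:290,200:360],(400,300))])
cv2.imwrite('pics/a5.png',a)"
```

```text
disc [[0.4908 0.0682 0.004 ]] [[0.4897 0.0688 0.004 ]]
side filter top (158, array([0.631 , 0.1825]), 0.0325, array([0.6322, 0.1859, 0.1239])) flange (285, array([0.6315, 0.1859]), 0.0428, array([0.6212, 0.1978, 0.0862])) stem (77, array([0.4899, 0.0689]), 0.0055, array([0.4897, 0.07  , 0.0513]))
top filter top (112, array([0.6344, 0.1838]), 0.0304, array([0.6356, 0.1837, 0.1241])) flange (497, array([0.6342, 0.1837]), 0.0418, array([0.6307, 0.1801, 0.0863])) stem None
t 16.9 pos [0.4933 0.0693 0.202 ] z-axis [ 1.2e-03  1.0e-04 -1.0e+00] y [ 0.434 -0.901  0.   ] open 0.0855 F [ 0.8  0.5 -0.7]
(0.492, 0.069, 0.111) [-0.0023 -0.0005  0.1516]
```

View pics/a5.png

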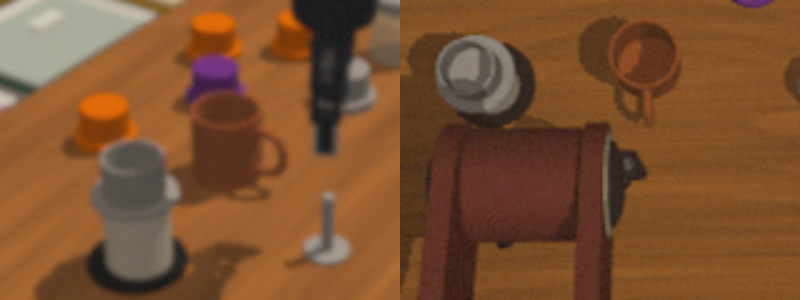

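The filter is seated: its top measures 0.124 m, as it must. The press stands at side crop (328,225), right under the fingers. I go down and grip the stem.

Request:
apply_moves:
  rows: [-0.002,-0.001,0.06,0,0,0,-0.002,-0.001,0.11,0,0,0,-0.002,-0.001,0.14,0,0,0,-0.002,-0.001,0.151,0,0,0,-0.002,-0.001,0.151,0,0,0,-0.002,-0.001,0.151,0,0,0]

```text
t: 17.5
tool_pos: [0.492, 0.0691, 0.112]
tool_rot: [3.063, 0.698, 0.003]
contact_force: [0.1, -0.1, -0.3]
opening: 0.0856
grip_force: 0.0
```

Request:
apply_moves:
  rows: [0,0,0,0,0,0,0,0,0,0,0,0,0,0,0,0,0,0,0,0,0,0,0,0,0,0,0,0,0,0,0,0,0,0,0,0,0,0,0,0,0,0,0,0,0,0,0,0,0,0,0,0,0,0,0,0,0,0,0,0,0,0,0,0,0,0,0,0,0,0,0,0,0,0,0,0,0,0]
  grip: 0
  grip_force: 25

```text
t: 18.8
tool_pos: [0.4908, 0.0689, 0.1108]
tool_rot: [3.063, 0.698, 0.0]
contact_force: [-1.1, 0.1, 0.8]
opening: 0.0112
grip_force: 25.0
```

```bash
python3 -c "
from h import *
go((.492,.0695,.251),(.6345,.185,.251))"
```

```text
t 18.8 pos [0.4908 0.0689 0.1108] z-axis [ 1.e-04 -0.e+00 -1.e+00] y [ 0.433 -0.901  0.   ] open 0.0112 F [-1.1  0.1  0.8]
(0.492, 0.0695, 0.251) [ 0.0022 -0.     -0.2337]
(0.6345, 0.185, 0.251) [ 0.2997 -0.0707 -0.2337]
```

Request:
apply_moves:
  rows: [0,0,-0.06,0,0,0,0,0,-0.13,0,0,0,0,0,-0.2,0,0,0,0.04,-0.009,-0.234,0,0,0,0.09,-0.021,-0.234,0,0,0,0.14,-0.033,-0.234,0,0,0,0.19,-0.045,-0.234,0,0,0,0.24,-0.057,-0.234,0,0,0,0.28,-0.066,-0.234,0,0,0,0.299,-0.071,-0.234,0,0,0,0.299,-0.071,-0.234,0,0,0,0.299,-0.071,-0.234,0,0,0,0.299,-0.071,-0.234,0,0,0]

```text
t: 20.1
tool_pos: [0.6333, 0.1843, 0.251]
tool_rot: [3.063, 0.697, -0.001]
contact_force: [-0.3, 0.1, -0.7]
opening: 0.0107
grip_force: 25.0
```

```bash
python3 -c "
from meas import *
go((.6345,.1845,.236),(.6345,.1845,.1988))
im,d=ctrl.get_image('side'); t,e=ctrl.get_image('top')
for n,x in(('side',d),('top',e)): print(n,'filter top',top_of(x,n,(.634,.185),.125,band=.004),'disc',top_of(x,n,(.634,.185),.1445,r=.03,band=.006))
a=np.hstack([cv2.resize(im[160:260,220:320],(400,400),interpolation=2),cv2.resize(t[160:240,190:270],(400,400),interpolation=2)])
cv2.imwrite('pics/a6.png',a)"
```

```text
t 20.1 pos [0.6333 0.1843 0.251 ] z-axis [-7.e-04 -3.e-04 -1.e+00] y [ 0.432 -0.902 -0.   ] open 0.0107 F [-0.3  0.1 -0.7]
(0.6345, 0.1845, 0.236) [0.002  0.0006 0.025 ]
(0.6345, 0.1845, 0.1988) [0.002  0.0006 0.087 ]
side filter top (97, array([0.632 , 0.1849]), 0.031, array([0.6259, 0.1935, 0.1243])) disc (164, array([0.6321, 0.1835]), 0.0248, array([0.6305, 0.1861, 0.146 ]))
top filter top (47, array([0.6333, 0.1812]), 0.0291, array([0.6266, 0.1671, 0.1241])) disc (126, array([0.6323, 0.178 ]), 0.0216, array([0.6302, 0.1745, 0.145 ]))
```

View pics/a6.png

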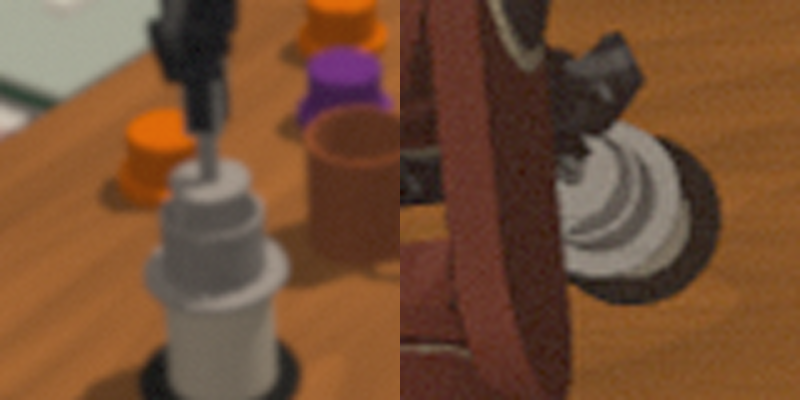

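The press disc (209,183) hangs on the chamber's axis (213,220) within 1 mm. I lower it in small steps.

Request:
apply_moves:
  rows: [0.001,0,0.012,0,0,0,0.001,0,0.022,0,0,0,0.001,0,0.028,0,0,0,0.001,0,0.033,0,0,0,0.001,0,0.038,0,0,0,0.001,0,0.043,0,0,0,0.001,0,0.043,0,0,0]

```text
t: 20.9
tool_pos: [0.6344, 0.1852, 0.2247]
tool_rot: [-3.063, -0.698, 0.001]
contact_force: [-0.3, 0.4, -0.6]
opening: 0.011
grip_force: 25.0
```

No contact with the disc 10 mm inside. On down, to 1–2 mm above the floor.

Request:
apply_moves:
  rows: [0,0,0.01,0,0,0,0,0,0.02,0,0,0,0,0,0.03,0,0,0,0,0,0.036,0,0,0,0,0,0.04,0,0,0,0,0,0.04,0,0,0,0,0,0.04,0,0,0]

```text
t: 21.6
tool_pos: [0.6347, 0.1853, 0.2014]
tool_rot: [-3.063, -0.698, -0.0]
contact_force: [0.2, -0.1, -0.9]
opening: 0.0113
grip_force: 25.0
```

Request:
apply_moves:
  rows: [0,0,0.001,0,0,0,0,0,0.002,0,0,0,0,0,0.003,0,0,0,0,0,0.004,0,0,0,0,0,0.004,0,0,0,0,0,0.004,0,0,0]

```text
t: 22.2
tool_pos: [0.6346, 0.1852, 0.1989]
tool_rot: [3.063, 0.697, -0.0]
contact_force: [1.1, 0.5, 0.6]
opening: 0.0111
grip_force: 25.0
```

Expected height reached. I open a little, go up off the stem, then open fully.

Request:
apply_moves:
  rows: [0,0,0,0,0,0,0,0,0,0,0,0,0,0,0,0,0,0,0,0,0,0,0,0,0,0,0,0,0,0]
  grip: 0.35

```text
t: 22.7
tool_pos: [0.6346, 0.1852, 0.199]
tool_rot: [-3.063, -0.697, -0.0]
contact_force: [-0.4, 0.3, -0.1]
opening: 0.03
grip_force: 0.0
```

Request:
apply_moves:
  rows: [0,0,-0.02,0,0,0,0,0,-0.05,0,0,0,0,0,-0.09,0,0,0,0,0,-0.13,0,0,0,0,0,-0.13,0,0,0,0,0,-0.13,0,0,0]

```text
t: 23.3
tool_pos: [0.6351, 0.1853, 0.279]
tool_rot: [3.063, 0.698, 0.005]
contact_force: [-0.7, -0.7, -0.4]
opening: 0.0296
grip_force: 0.0
```

```bash
python3 -c "
from h import *
go((.628,-.05,.27),(.625,-.1985,.2))"
```

```text
t 23.3 pos [0.6351 0.1853 0.279 ] z-axis [ 3.2e-03  5.0e-04 -1.0e+00] y [ 0.433 -0.901  0.001] open 0.0296 F [-0.7 -0.7 -0.4]
(0.628, -0.05, 0.27) [-0.1805  0.3484  0.0147]
(0.625, -0.1985, 0.2) [-0.2926  0.5693  0.1312]
```

Request:
apply_moves:
  rows: [-0.04,0.078,0.01,0,0,0,-0.08,0.155,0.01,0,0,0,-0.12,0.233,0.02,0,0,0,-0.16,0.31,0.04,0,0,0,-0.2,0.388,0.06,0,0,0,-0.24,0.466,0.09,0,0,0,-0.27,0.525,0.12,0,0,0,-0.292,0.569,0.13,0,0,0,-0.292,0.569,0.13,0,0,0,-0.292,0.569,0.13,0,0,0,-0.292,0.569,0.13,0,0,0]
  grip: 1

```text
t: 24.4
tool_pos: [0.6244, -0.1974, 0.1985]
tool_rot: [-3.062, -0.698, 0.001]
contact_force: [0.2, -0.2, -0.2]
opening: 0.0853
grip_force: 0.0
```

```bash
python3 -c "
from meas import *
im,d=ctrl.get_image('side'); t,e=ctrl.get_image('top')
for n,x in(('side',d),('top',e)): print(n,'filter',top_of(x,n,(.634,.185),.124,band=.006),'stem',top_of(x,n,(.634,.185),.146,r=.03,band=.012),'lid',top_of(x,n,(.625,-.199),.049,band=.005,r=.045),'brim',top_of(x,n,(.625,-.199),.015,band=.005))
go((.625,-.1985,.086))
a=np.hstack([cv2.resize(im[150:270,210:390],(450,300),interpolation=2),cv2.resize(t[150:250,200:300],(300,300),interpolation=2)])
cv2.imwrite('pics/a7.png',a)"
```

```text
side filter (198, array([0.6318, 0.1842]), 0.0316, array([0.6306, 0.1875, 0.1232])) stem (53, array([0.6331, 0.1843]), 0.0092, array([0.6326, 0.1863, 0.1477])) lid (146, array([ 0.6239, -0.1993]), 0.0298, array([ 0.623 , -0.1986,  0.0473])) brim (118, array([ 0.623 , -0.1989]), 0.0389, array([ 0.6143, -0.1854,  0.0143]))
top filter (132, array([0.6351, 0.1835]), 0.0306, array([0.6353, 0.1836, 0.1235])) stem (30, array([0.6334, 0.1827]), 0.005, array([0.6349, 0.1834, 0.1506])) lid (37, array([ 0.6246, -0.1996]), 0.0238, array([ 0.6225, -0.2103,  0.0462])) brim (7, array([ 0.6222, -0.2313]), 0.0074, array([ 0.6214, -0.2306,  0.0124]))
t 24.5 pos [ 0.6247 -0.197   0.1992] z-axis [ 4.e-04  0.e+00 -1.e+00] y [ 0.435 -0.901  0.   ] open 0.0854 F [-0.2 -0.1 -0.4]
(0.625, -0.1985, 0.086) [-0.0007  0.0024  0.1887]
```

View pics/a7.png

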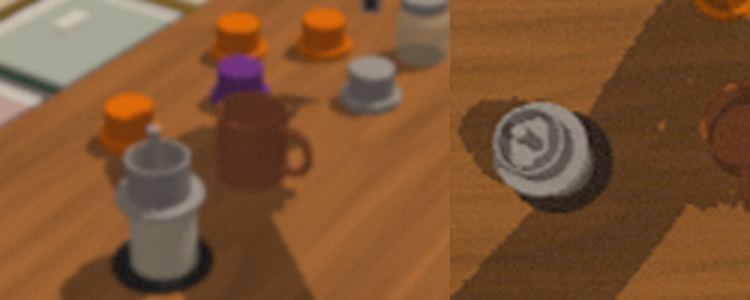

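The press stands upright in the filter (stem at 153,133 in the crop). The lid at (370,82) is next.

Request:
apply_moves:
  rows: [0,0.002,0.06,0,0,0,0,0.002,0.12,0,0,0,0,0.002,0.165,0,0,0,0,0.002,0.188,0,0,0,0,0.002,0.188,0,0,0,0,0.002,0.188,0,0,0]

```text
t: 25.1
tool_pos: [0.6259, -0.1992, 0.0875]
tool_rot: [3.062, 0.699, 0.003]
contact_force: [0.5, -0.0, 0.3]
opening: 0.0851
grip_force: 0.0
```

Request:
apply_moves:
  rows: [0,0,0,0,0,0,0,0,0,0,0,0,0,0,0,0,0,0,0,0,0,0,0,0,0,0,0,0,0,0,0,0,0,0,0,0,0,0,0,0,0,0,0,0,0,0,0,0,0,0,0,0,0,0,0,0,0,0,0,0]
  grip: 0
  grip_force: 30

```text
t: 26.1
tool_pos: [0.6262, -0.2, 0.0885]
tool_rot: [3.061, 0.697, 0.004]
contact_force: [-0.6, 1.3, 6.2]
opening: 0.0555
grip_force: 32.4
```

```bash
python3 -c "
from h import *
go((.625,-.1988,.26),(.6347,.1852,.26))"
```

```text
t 26.1 pos [ 0.6262 -0.2     0.0885] z-axis [ 0.0032 -0.0012 -1.    ] y [ 0.433 -0.901  0.002] open 0.0555 F [-0.6  1.3  6.2]
(0.625, -0.1988, 0.26) [-0.0003 -0.0019 -0.2858]
(0.6347, 0.1852, 0.26) [ 0.2913 -0.5718 -0.2866]
```

Request:
apply_moves:
  rows: [0,0,-0.06,0,0,0,0,0,-0.13,0,0,0,0,0,-0.2,0,0,0,0,0,-0.27,0,0,0,0.02,-0.039,-0.3,0,0,0,0.05,-0.098,-0.303,0,0,0,0.08,-0.157,-0.303,0,0,0,0.11,-0.216,-0.303,0,0,0,0.14,-0.275,-0.303,0,0,0,0.17,-0.334,-0.303,0,0,0,0.2,-0.393,-0.303,0,0,0,0.23,-0.451,-0.303,0,0,0,0.26,-0.51,-0.303,0,0,0,0.28,-0.55,-0.303,0,0,0,0.291,-0.572,-0.303,0,0,0,0.291,-0.572,-0.303,0,0,0,0.291,-0.572,-0.303,0,0,0,0.291,-0.572,-0.303,0,0,0]

```text
t: 27.9
tool_pos: [0.6339, 0.1841, 0.2678]
tool_rot: [3.063, 0.695, -0.0]
contact_force: [-0.2, 0.9, -0.4]
opening: 0.0553
grip_force: 32.7
```

```bash
python3 -c "
from meas import *
go((.6345,.185,.22),(.6345,.185,.2045))
im,d=ctrl.get_image('side'); t,e=ctrl.get_image('top')
for n,x in(('side',d),('top',e)): print(n,'filter',top_of(x,n,(.634,.185),.124,band=.006),'lidbrim',top_of(x,n,(.634,.185),.195,band=.006),'lidtop',top_of(x,n,(.634,.185),.229,band=.006))
a=np.hstack([cv2.resize(im[130:250,220:320],(400,480),interpolation=2),cv2.resize(t[150:246,190:270],(400,480),interpolation=2)])
cv2.imwrite('pics/a8.png',a)"
```

```text
t 27.9 pos [0.6339 0.1841 0.2678] z-axis [-1.e-04 -5.e-04 -1.e+00] y [ 0.432 -0.902  0.   ] open 0.0553 F [-0.2  0.9 -0.4]
(0.6345, 0.185, 0.22) [ 0.0016 -0.001   0.0797]
(0.6345, 0.185, 0.2045) [ 0.0016 -0.001   0.1056]
side filter (201, array([0.6331, 0.1857]), 0.0316, array([0.6302, 0.1872, 0.1231])) lidbrim (222, array([0.6295, 0.1844]), 0.0369, array([0.6183, 0.1958, 0.1933])) lidtop (186, array([0.6302, 0.1881]), 0.0387, array([0.6207, 0.1857, 0.2271]))
top filter (42, array([0.6266, 0.176 ]), 0.0276, array([0.6199, 0.1665, 0.1233])) lidbrim (98, array([0.6222, 0.1648]), 0.029, array([0.6175, 0.1606, 0.1926])) lidtop (90, array([0.6288, 0.1586]), 0.0242, array([0.6269, 0.1649, 0.2253]))
```

View pics/a8.png

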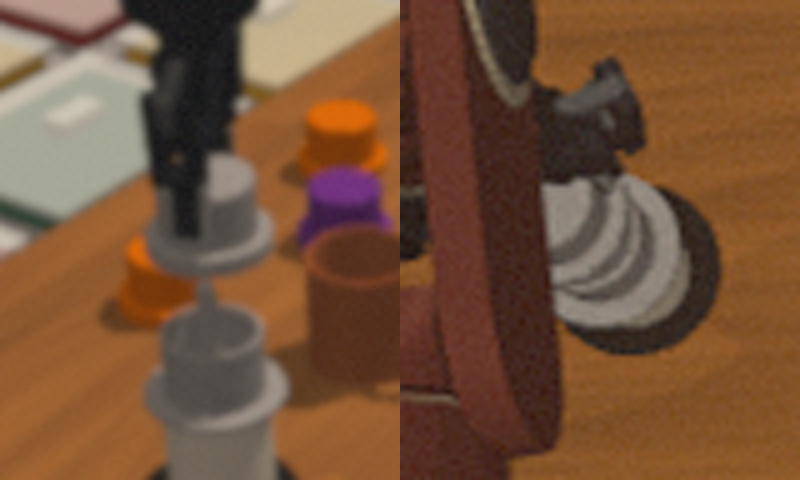

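The lid is level and on the filter's axis (brim 209,240 above chamber 213,330, perspective allowed for). I lower it.

Request:
apply_moves:
  rows: [0.001,0,0.02,0,0,0,0.001,0,0.04,0,0,0,0.001,0,0.06,0,0,0,0.001,0,0.075,0,0,0,0.001,0,0.084,0,0,0,0.001,0,0.088,0,0,0,0.001,0,0.09,0,0,0,0.001,0,0.09,0,0,0]

```text
t: 28.8
tool_pos: [0.6345, 0.1859, 0.2143]
tool_rot: [3.063, 0.698, 0.001]
contact_force: [-1.2, -0.2, -1.1]
opening: 0.0551
grip_force: 32.7
```

Request:
apply_moves:
  rows: [0,0,0.003,0,0,0,0,0,0.006,0,0,0,0,0,0.009,0,0,0,0,0,0.011,0,0,0,0,0,0.011,0,0,0,0,0,0.011,0,0,0]

```text
t: 29.4
tool_pos: [0.6343, 0.1858, 0.2073]
tool_rot: [3.063, 0.698, -0.0]
contact_force: [0.3, -0.0, -0.6]
opening: 0.0554
grip_force: 32.7
```

Request:
apply_moves:
  rows: [0,0,0.002,0,0,0,0,0,0.003,0,0,0,0,0,0.004,0,0,0,0,0,0.005,0,0,0,0,0,0.005,0,0,0,0,0,0.005,0,0,0]

```text
t: 30.0
tool_pos: [0.6344, 0.1858, 0.2046]
tool_rot: [3.063, 0.698, 0.001]
contact_force: [-1.0, -0.7, 0.6]
opening: 0.0551
grip_force: 32.8
```

Request:
apply_moves:
  rows: [0,0,0.001,0,0,0,0,0,0.002,0,0,0,0,0,0.002,0,0,0,0,0,0.002,0,0,0]

```text
t: 30.4
tool_pos: [0.6348, 0.1858, 0.2046]
tool_rot: [3.063, 0.698, 0.002]
contact_force: [-1.4, -0.2, 4.9]
opening: 0.0557
grip_force: 33.1
```

Contact at the seated height. I release and go up.

Request:
apply_moves:
  rows: [0,0,0,0,0,0,0,0,0,0,0,0,0,0,0,0,0,0,0,0,0,0,0,0,0,0,0,0,0,0,0,0,0,0,0,0,0,0,0,0,0,0,0,0,0,0,0,0]
  grip: 1

```text
t: 31.2
tool_pos: [0.6343, 0.1858, 0.2031]
tool_rot: [3.063, 0.698, -0.0]
contact_force: [0.4, 0.5, 0.1]
opening: 0.0853
grip_force: 0.0
```

Request:
apply_moves:
  rows: [0,0,-0.03,0,0,0,0,0,-0.07,0,0,0,0,0,-0.12,0,0,0,0,0,-0.17,0,0,0,0,0.05,-0.18,0,0,0,0,0.12,-0.18,0,0,0,0,0.2,-0.18,0,0,0,0,0.27,-0.18,0,0,0,0,0.3,-0.18,0,0,0,0,0.3,-0.18,0,0,0,0,0.3,-0.18,0,0,0]

```text
t: 32.3
tool_pos: [0.7121, 0.0241, 0.3118]
tool_rot: [-3.063, -0.697, -0.001]
contact_force: [-0.5, 0.3, -0.3]
opening: 0.0858
grip_force: 0.0
```

```bash
python3 -c "
from meas import *
im,d=ctrl.get_image('side'); t,e=ctrl.get_image('top')
for n,x in(('side',d),('top',e)): print(n,'lidtop',top_of(x,n,(.634,.185),.162,band=.006),'brim',top_of(x,n,(.634,.185),.127,band=.004),'flange',top_of(x,n,(.634,.185),.086,band=.004))
a=np.hstack([cv2.resize(im[130:270,210:330],(400,466),interpolation=2),cv2.resize(t[150:243,190:270],(400,466),interpolation=2)])
cv2.imwrite('pics/a9.png',a)"
```

```text
side lidtop (291, array([0.6309, 0.1851]), 0.0284, array([0.6291, 0.188 , 0.1621])) brim (191, array([0.6318, 0.1853]), 0.0363, array([0.6197, 0.1988, 0.1277])) flange (271, array([0.6315, 0.1855]), 0.0426, array([0.6212, 0.1983, 0.0861]))
top lidtop (216, array([0.6341, 0.1887]), 0.0273, array([0.6307, 0.1935, 0.1612])) brim (38, array([0.6152, 0.2068]), 0.0192, array([0.6106, 0.2044, 0.1272])) flange (11, array([0.6053, 0.2111]), 0.0087, array([0.6051, 0.2095, 0.0847]))
```

View pics/a9.png

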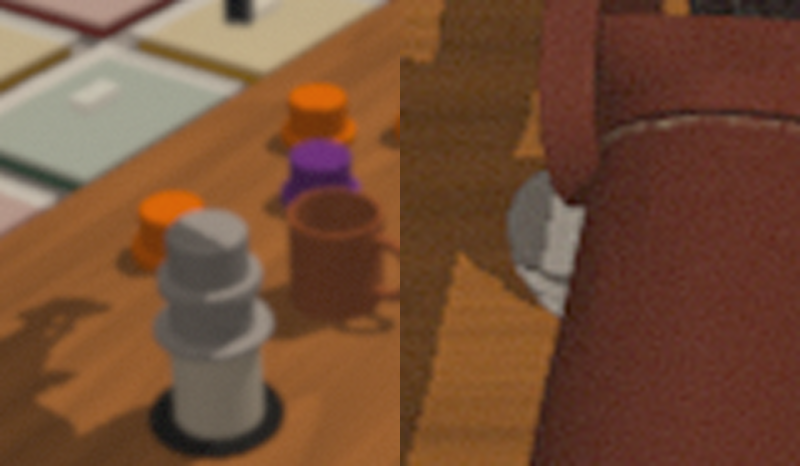

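The stack stands upright on the coaster (215,330 in the side crop). The lid's top is at 0.162 m (0.161 expected) and its centre is in line with the flange. The arm is clear, so I hand the job in.

```bash
python3 -c "
from station import ctrl
print(ctrl.finish_job())"
```

```text
the job is handed in; nothing more can be done
None
```

The drip coffee is set up on the round coaster in the order asked (cup, filter, press, lid), let go and handed in at about 32 s of the 112 s; the last picture shows it upright and seated, the mug and sugar jar were not touched, and the hand-in returned no verdict.

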